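Put a whetstone away under the spring flap

TASK

Put the orange whetstone away in its dock without picking it up: press the yellow bar down with one fingertip to hold the spring flap open, and with the other fingertip push the whetstone along its lane, under the flap, all the way to the end stop while the flap is still held open. Then let go so the flap closes behind the stone, and leave the other things on the bench as they are.

Things in the scene. Friction and masses are not known exactly. Their poses are not given: they have to be found in the camera images.
- dock: Grey-blue dock fixed on the bench, 300 mm long. Origin at bench height (z=0), on the lane's centre line, in the plane of the shut flap's front face; x is the way the stone is pushed (away from the robot), y to its left. Deck 12 mm above the bench, x -205 to +95, y -32 to +46 mm. Rails 8 mm above the deck, inner faces y=-19 and +19, from x=-110 on, flared ahead of it. End stop face at x=+80.
- flap (a joint): Flap angle (rad): 0 shut, 0.75 its stop. One rigid rocker: pressing the yellow bar left of the hinge rod down swings the clear roof and blue front plate right of it up; a spring shuts it again (3 to 6 N on the bar's middle). The stone passes from about 0.5 on. Fully open the roof's edge is about 85 mm above the bench, only at dock x=0 and beyond.
- flap_hinge (a point): Fixed point on the flap's steel hinge rod (10 mm thick) at dock x=0, y=+40, z=28 mm; the rod runs along dock x from -205 to +90 mm. The clear roof reaches from here to y=-26 mm, x=0 to 84 mm; its top is 47 mm above the bench when shut.
- flap_front (a point): Fixed point: middle of the lower edge of the blue front plate when shut, dock x=0, y=-6, z=28 mm. The plate is 4 mm thick (x=0 to 4). It bars the orange stone, but the low tail of the wooden base fits under it.
- bar_mid (a point): Fixed point: middle of the top of the yellow bar when fully pressed, dock x=-100, y=+68, z=16 mm. Pressed it is level, x -203 to -3, y +49 to +85 mm. With the flap shut it slopes up to the left at 43 degrees, from y=+55, z=26 to y=+81, z=50 mm. A fingertip on its middle, 19 mm above the bench, holds the flap at 0.6 to 0.7 and may slide along it in x.
- whetstone: Orange stone 66 x 28 x 16 mm glued on a pale wooden base 100 x 34 x 12 mm (x, y, z), about 0.16 kg, loose on the deck in the lane. Origin: centre of the base's underside; x along it, towards the end stop. Base x -50 to +50, stone x -18 to +48 mm: a 32 mm tail of bare base, its top 24 mm above the bench, points to the robot. Push on the tail's rear end.
- lane_home (a point): Fixed point where the whetstone's origin lies when fully home: dock x=+30, y=0, z=12 mm. Its front end then meets the end stop and 20 mm of the tail still sticks out under the shut flap.
- green_stone: Bystander: green whetstone on a base, same size, 28 mm high, on the bench beside the dock. Origin under its centre. Not to be moved.
- rinse_bottle: Bystander: white closed bottle, 48 mm diameter, 85 mm tall, on the bench beside the dock. Origin under its centre. Not to be moved.
- dressing_stone: Bystander: grey block 45 x 30 x 55 mm standing on the bench beside the dock. Origin under its centre. Not to be moved.
Mind the look-alikes: they are no part of the job. What is shaped like the whetstone but black or purple is not meant.

How it is judged (in metres and radians):
On the way, in this order (a step that is already met when the one before it is completed fails the run):
1. a fingertip holds the flap open while the stone is still outside (value of joint flap above 0.4 rad and contact force between the fingers and flap above 0.3 N and x of whetstone in the frame of dock below -0.035 m), for 0.1 s.
2. the stone has been pushed home while a fingertip still holds the flap open (value of joint flap above 0.3 rad and contact force between the fingers and flap above 0.3 N and x of whetstone in the frame of dock above 0.025 m), for 0.1 s.
At the end, for the whole second after the job is handed in: The whetstone lies flat and at rest in the dock, within 5 mm of its end stop, and the flap has sprung shut behind it (below 0.06 rad) (x of whetstone in the frame of dock above 0.025 m and distance between whetstone and lane_home below 0.009 m and value of joint flap below 0.06 rad and linear speed of whetstone below 0.01 m/s and angle between whetstone's own z axis and vertical below 0.1 rad); the robot touches nothing.
It fails at once if the whetstone is lifted off the deck or tipped (z of whetstone in the frame of dock above 0.022 m or angle between whetstone's own z axis and vertical above 0.3 rad).
It fails at once if the green stone is moved more than 15 mm (distance of green_stone from where it was at the start of the episode above 0.015 m).
It fails at once if the rinse bottle is moved more than 15 mm (distance of rinse_bottle from where it was at the start of the episode above 0.015 m).
It fails at once if the dressing stone is moved more than 15 mm (distance of dressing_stone from where it was at the start of the episode above 0.015 m).
It also fails if it takes over 38 s, if anything falls off the work surface, if the arm or the gripper's body presses on something with over 40 N, if the wrist force passes 120 N, or if a joint passes its speed limit or range.

ROBOT

A 6-joint arm with a two-finger parallel gripper is mounted at the origin on the work surface. World frame = base frame: x ahead of the robot, y to its left, z up, the work surface at z = 0. Lengths are in mm, angles in rad, forces in N, time in s.
With the tool pointing down it reaches from about 275 to 1000 mm from the base axis. Payload 8.4 kg.
Tool frame: the origin (TCP) lies midway between the tips of the shut fingers; the grasp point (between the pads) lies 19 mm behind it; z points along the fingers, y is the line along which they close (so a half turn about z gives the same grasp; the last joint's range is limited). The gripper opens to 85 mm and grips with 20 to 120 N. Pads are 22 mm wide; open, the fingers measure 114 mm over their backs; the gripper's body (76 mm by 85 mm) begins 54 mm behind the grasp point. The pads swing forward as they close: fully open they stand 13 mm farther back than shut.
Start: joints at [1.201, 0.353, 1.633, -0, 1.155, -0.002], TCP at [224.726, 583.203, 231.281] pointing down, gripper open.
Joint ranges: [-2.63, 2.63], [-0.92, 2.1], [0.06, 2.66], [-1.3, 4.44], [0, 2.69], [-3.02, 3.02]. Speed limits (rad/s): [2.22, 2.22, 2.79, 3.14, 3.14, 3.14].

INTERFACE

Orientations are given as [roll, pitch, yaw] about the fixed x, y, z axes, in that order (R = Rz(yaw) Ry(pitch) Rx(roll)).
In Python, from rig import r gives the robot as it stands.
- The arm moves only by the shell command python3 -m inch 'ROWS' [OPENING] [FORCE]. ROWS is JSON, a list that holds one entry, the list of rows, each a list of 6 numbers: the shift along the tool's x, y, z scaled (see below), then the turn, a rotation vector about the tool's x, y, z scaled (see below). In form: [[[tx, ty, tz, wx, wy, wz], ...]]. A call has 1 to 8 rows; each row is the pose to reach, as a shift and turn from the pose commanded when the call began, along the tool's axes at that moment, turning the shorter way round; what a row does not reach only later rows make up. The controller multiplies each number of a shift by 20 cm and each number of a turn by pi rad. A row lasts 1/12 s, in which the tool goes at most 41.7 mm and 7.16 degrees, less where a joint would pass 70% of its speed; a pose out of reach is approached as far as the arm can. A call with a number of a shift or a turn outside -1 to 1 is refused whole. A call with a gripper value outside its range is refused whole. OPENING is the gripper's target within -1 to 1 (fully open at 1, half-way at 0, shut at -1), set as the call begins (- or left out, the last holds). The fingers move at their own pace and stop on an object; FORCE is the grip in N (left out, the last holds). Time passes only in rows, so rows that repeat a pose let the fingers close. It gives the time, the measured TCP pose, the force, the opening and the grip force at its end, in the units of the state.
- r.sense(): the state, without advancing time (a new reading comes with each control period).
- r.grab_frame(name): name is "scene" or "top"; returns the picture (420x560x3 uint8, red, green, blue); there is no depth.
- r.camera_info(name): a dict with "K" (3x3 intrinsics, pixels), "rvec" (rotation vector, rad) and "tvec" (3), from world to camera coordinates, as OpenCV has them. Camera axes: x right, y down, z forward; pixel columns grow to the right and rows downward; lengths in mm; the calibration is good to about 2 mm. A picture is of the moment at which its call begins. camera_info takes no time and is no camera call.
- r.sign_off(): hands the job in; it is judged then, once.
The state is a dict: "clock": time; "qpos": joint angles; "qvel": joint speeds; "joint_efforts": joint torques, N m; "eef_pos": TCP position; "tcp_rot": TCP orientation; "contact_force": force on the tool from outside, world axes, zero at the start; "wrist_torque": the same for the moment, N m; "opening": opening from 0.0 (shut) to 1.0 (fully open); "grasp_force": force on a finger pad.
Only numpy, scipy, OpenCV 4.12 (cv2) and the standard library are available. Lean on these libraries where they do the work, as an engineer would, in place of code of your own. Each camera call takes 0.05 s, during which the arm holds its last target. There are 200 camera calls.

## Working session

There is one attempt and no reset: what is moved stays moved. The work goes in short steps, Python scripts to look and compute and a shell command to move; the robot and the scene stay as the last step left them, time stands still between calls to the robot, and variables do not carry over. Pictures are saved under pics/ and viewed, at most 10 in all, crops included, and the job is handed in when it is done.

```bash
mkdir -p pics; ls; python3 - <<'E'
from rig import r
import cv2
print(r.sense())
for n in("scene","top"):
    cv2.imwrite(f"pics/{n}0.png",cv2.resize(r.grab_frame(n)[...,::-1],(800,600),interpolation=cv2.INTER_CUBIC)); print(r.camera_info(n))
E
```

```text
pics
{'clock': 0.0, 'qpos': array([ 1.20060859e+00,  3.53634643e-01,  1.63415045e+00,  5.41007583e-06,
        1.15519759e+00, -2.37585635e-03]), 'qvel': array([ 0.00148411, -0.00124677, -0.00120762,  0.00108359,  0.0010493 ,
        0.00184999]), 'joint_efforts': array([-1.21854133e-03, -6.05228233e+01, -3.42068875e+01,  8.03484068e-05,
        9.13031196e-03,  2.30349968e-06]), 'eef_pos': array([224.54322266, 582.75233674, 230.56313684]), 'tcp_rot': array([-3.14020264e+00, -8.24899466e-06,  2.77377858e+00]), 'contact_force': array([ 0.45678834, -0.84663564, -0.04001283]), 'wrist_torque': array([0.02992742, 0.00834019, 0.0387571 ]), 'grasp_force': 0.0, 'opening': 0.9974509840227767}
{'K': array([[398.20074486,   0.        , 275.28697105],
       [  0.        , 398.20074486, 211.90654399],
       [  0.        ,   0.        ,   1.        ]]), 'rvec': array([ 1.82107725,  1.93492084, -0.59707801]), 'tvec': array([  43.89342172, -405.8923915 , 1255.6745485 ])}
{'K': array([[474.98116415,   0.        , 283.49710181],
       [  0.        , 474.98116415, 198.64409599],
       [  0.        ,   0.        ,   1.        ]]), 'rvec': array([ 2.1669605 , -2.11849486,  0.14137664]), 'tvec': array([  8.05661381, 537.78255849, 876.46263124])}
```

View pics/scene0.png

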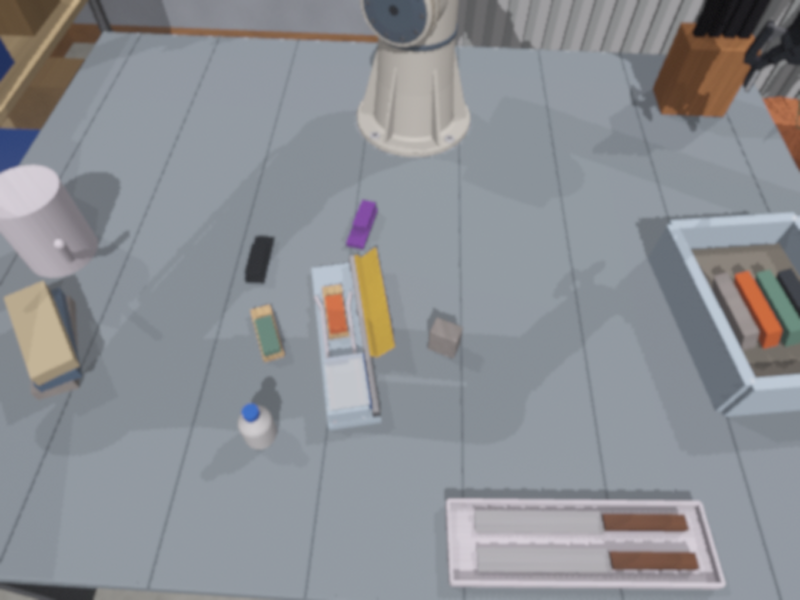

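View pics/top0.png

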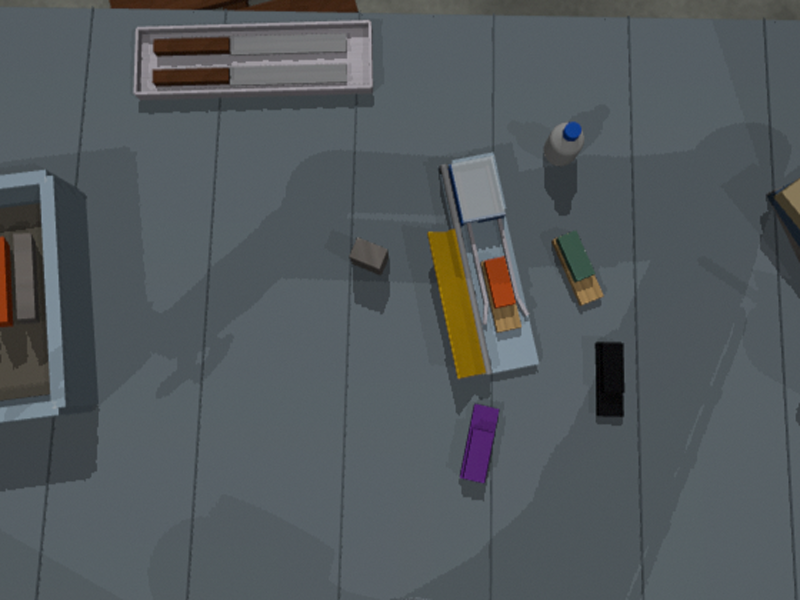

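Candidates (top view, 800 px scale):
- Orange stone on a pale base in the dock lane at (503,290). This is my choice.
- Orange block in the left box at (2,280).
- Green at (577,265).
- Purple at (480,445).
- Black at (610,380).

The dock's flap end points up in the top picture, away from the robot. The dressing stone is at (370,255) and the bottle at (567,140). Next is a close crop.

```bash
python3 - <<'E'
from rig import r
import cv2,numpy as np
a=r.grab_frame("top")[...,::-1]; b=r.grab_frame("scene")[...,::-1]
cv2.imwrite("pics/a.png",a);cv2.imwrite("pics/b.png",b)
A=cv2.resize(a[100:270,290:390],None,fx=3.5,fy=3.5,interpolation=cv2.INTER_CUBIC)
B=cv2.resize(b[170:305,205:290],None,fx=4.4,fy=4.4,interpolation=cv2.INTER_CUBIC)
h=min(len(A),len(B));cv2.imwrite("pics/crop1.png",np.hstack([A[:h],B[:h]]));print(A.shape,B.shape)
E
```

```text
(595, 350, 3) (594, 374, 3)
```

View pics/crop1.png

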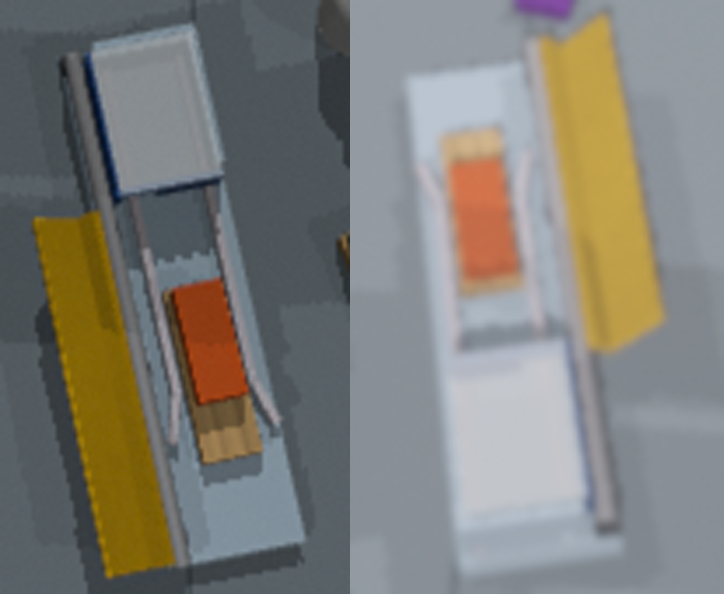

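The crop confirms it: the orange stone sits on a pale base, in the lane ahead of the blue plate, with its tail towards the robot. In the top crop the tail's rear edge runs from (207,462) to (262,447), and the bar corners are (35,218), (100,212), (178,565) and (108,577). I'll fit the poses from these.

```bash
cat >h.py <<'E'
from rig import r
import cv2,numpy as np
from scipy.optimize import least_squares
def proj(n,P):
    c=r.camera_info(n);return cv2.projectPoints(np.array(P,float),c["rvec"],c["tvec"],c["K"],None)[0][:,0]
def w(p,P):
    P=np.array(P,float);c,s=np.cos(p[2]),np.sin(p[2])
    return np.c_[p[0]+c*P[:,0]-s*P[:,1],p[1]+s*P[:,0]+c*P[:,1],P[:,2]]
T=lambda x,y:(290+x/3.5,100+y/3.5)
S=lambda x,y:(205+(x-350)/4.4,170+y/4.4)
def fit(obs,p0):
    def res(p,raw=False):
        e=np.vstack([proj(n,w(p,[o[0] for o in l]))-np.array([o[1] for o in l]) for n,l in obs.items()])
        return e if raw else e.ravel()
    f=least_squares(res,p0,loss="soft_l1",x_scale=[10,10,.1]);print(f.x.round(3));print(res(f.x,True).round(1).tolist());return f.x
E
python3 - <<'E'
from h import *
d=fit({"top":[((-205,-32,12),T(303,541)),((0,-26,47),T(222,176)),((-203,81,50),T(108,577)),((-3,81,50),T(35,218)),((-3,55,26),T(100,212)),((-203,55,26),T(178,565)),((90,40,33),T(70,55))],
"scene":[((-205,-32,12),S(407,76)),((0,-26,47),S(450,372)),((-203,81,50),S(608,15)),((-3,81,50),S(663,318)),((-3,55,26),S(597,352)),((90,40,33),S(607,527))]},[550,150,.1])
q=fit({"top":[((-50,-17,24),T(262,447)),((-50,17,24),T(207,462)),((-18,-14,40),T(247,397)),((-18,14,40),T(195,405)),((48,14,40),T(175,290)),((48,-14,40),T(222,280))],
"scene":[((-50,-17,24),S(441,136)),((-50,17,24),S(500,130)),((-18,-14,40),S(451,163)),((-18,14,40),S(508,158)),((48,14,40),S(523,275)),((48,-14,40),S(460,280))]},[500,150,.1])
R=np.array([[np.cos(d[2]),np.sin(d[2])],[-np.sin(d[2]),np.cos(d[2])]]);print("stone in dock",R@(q[:2]-d[:2]),q[2]-d[2])
# bystanders, rough in dock frame at base
for nm,u,v,z in [("dress top",370,248,55),("green",577,268,24),("bottle",572,131,85),("black",610,380,25),("purple",480,445,25)]:
    f=least_squares(lambda x:(proj("top",[[x[0],x[1],z]])[0]-[u*.7,v*.7]),[500,100]).x;print(nm,f.round(),(R@(f-d[:2])).round())
E
```

```text
[ 6.30028e+02 -8.74790e+01  2.20000e-01]
[[0.2, -0.8], [-0.0, -1.1], [0.2, -0.8], [-0.4, -1.2], [-6.4, 0.6], [-7.4, 0.0], [0.2, -1.7], [-0.1, -0.4], [-1.3, -4.2], [-1.5, -1.1], [-0.9, -0.5], [2.4, -1.2], [-0.6, -2.9]]
[ 5.29789e+02 -1.09719e+02  2.29000e-01]
[[-0.4, 0.6], [-1.9, -0.1], [-0.2, -1.8], [0.4, -1.1], [-1.5, -1.6], [-0.8, -1.6], [-0.6, -1.0], [-0.0, -1.5], [-0.9, -0.5], [-1.9, -1.0], [-1.9, -4.1], [0.1, -3.5]]
stone in dock [-102.67629889    0.16403884] 0.008589837880031037
dress top [582.  68.] [-13. 162.]
green [ 567. -215.] [ -90. -110.]
bottle [ 739. -196.] [  83. -129.]
black [ 415. -257.] [-246. -118.]
purple [326. -84.] [-296.   70.]
```

```bash
cat >>h.py <<'E'
from scipy.spatial.transform import Rotation as Ro
def goto(d,x,y,z,a=-7,b=2):
    "row for TCP at dock x,y,z; a = pitch, b = roll in dock frame, deg"
    s=r.sense();R0=Ro.from_euler("xyz",s["tcp_rot"])
    R1=Ro.from_euler("z",d[2])*Ro.from_euler("y",a,degrees=True)*Ro.from_euler("x",180+b,degrees=True)
    sh=R0.inv().apply(w(d,[[x,y,z]])[0]-s["eef_pos"])/200; tu=(R0.inv()*R1).as_rotvec()/np.pi
    print(sh.round(4).tolist(),tu.round(4).tolist())
def dock(d):
    s=r.sense();e=s["eef_pos"];R=Ro.from_euler("z",-d[2])
    print(s["clock"],"dock tcp",R.apply(e-[d[0],d[1],0]).round(1),"F",R.apply(s["contact_force"]).round(1),"open",round(s["opening"],3))
E
python3 - <<'E'
from h import *
d=fit({"top":[((-205,-32,12),T(303,541)),((0,-26,47),T(222,176)),((-203,81,50),T(108,577)),((-3,81,50),T(35,218)),((90,40,33),T(70,55))],
"scene":[((-205,-32,12),S(407,76)),((-203,81,50),S(608,15)),((-3,81,50),S(663,318)),((-3,55,26),S(597,352)),((90,40,33),S(607,527))]},[630,-87,.22])
goto(d,-174,35,150)
E
```

```text
[ 6.29252e+02 -8.73080e+01  2.17000e-01]
[[-0.2, -0.4], [-0.1, -0.6], [-0.2, -0.4], [-0.6, -0.9], [0.2, -1.3], [0.2, -0.7], [-1.2, -1.3], [-0.8, -0.8], [2.6, -1.5], [-0.5, -3.2]]
[-2.2709, -2.7339, 0.4065] [-0.0455, 0.0295, 0.8117]
```

```bash
python3 -m inch '[[[-0.3,-0.36,0.05,0,0,0.1],[-0.6,-0.72,0.1,0,0,0.2],[-0.8,-0.96,0.14,0,0,0.27],[-0.8,-0.96,0.14,0,0,0.27],[-0.8,-0.96,0.14,0,0,0.27],[-0.8,-0.96,0.14,0,0,0.27],[-0.8,-0.96,0.14,0,0,0.27],[-0.8,-0.96,0.14,0,0,0.27]]]' 0.306 20; python3 - <<'E'
from h import *
d=[629.3,-87.3,.217];goto(d,-174,35,150)
E
```

```text
clock: 0.87
eef_pos: [305.4, 344.5, 203.2]
tcp_rot: [-3.141, 0.0, 1.918]
contact_force: [-0.7, 0.6, 0.1]
opening: 0.648
grasp_force: 0.0
[-2.2946, -0.0512, 0.2667] [-0.0248, 0.0387, 0.5399]
```

```bash
python3 -m inch '[[[-0.98,0,0.05,0,0,0.27],[-0.98,0,0.05,0,0,0.27],[-0.98,0,0.05,0,0,0.27],[-0.98,0,0.05,0,0,0.27],[-0.98,0,0.05,0,0,0.27],[-0.98,0,0.05,0,0,0.27],[-0.98,0,0.05,0,0,0.27],[-0.98,0,0.05,0,0,0.27]]]'; python3 - <<'E'
from h import *
d=[629.3,-87.3,.217];goto(d,-174,35,150)
E
```

```text
clock: 1.53
eef_pos: [373.8, 163.1, 193.5]
tcp_rot: [3.141, -0.001, 1.075]
contact_force: [-0.3, 0.3, -1.1]
opening: 0.653
grasp_force: 0.0
[-0.9308, 0.9463, 0.2172] [-0.0063, 0.0409, 0.2722]
```

```bash
python3 -m inch '[[[-0.93,0.946,0.2,-0.006,0.041,0.272],[-0.93,0.946,0.2,-0.006,0.041,0.272],[-0.93,0.946,0.2,-0.006,0.041,0.272],[-0.93,0.946,0.2,-0.006,0.041,0.272],[-0.93,0.946,0.2,-0.006,0.041,0.272],[-0.93,0.946,0.2,-0.006,0.041,0.272],[-0.93,0.946,0.2,-0.006,0.041,0.272],[-0.93,0.946,0.2,-0.006,0.041,0.272]]]'; python3 - <<'E'
from h import *
d=[629.3,-87.3,.217];goto(d,-174,35,70);dock(d)
E
```

```text
clock: 2.2
eef_pos: [453.2, -93.3, 152.9]
tcp_rot: [-3.107, -0.123, 0.217]
contact_force: [-0.9, 0.8, 0.2]
opening: 0.654
grasp_force: 0.0
[-0.0542, -0.0002, 0.4112] [0.0001, -0.0001, 0.0]
2.2 dock tcp [-173.3   32.1  152.9] F [-0.7  1.   0.2] open 0.654
```

```bash
python3 -m inch '[[[-0.027,0,0.205,0,0,0],[-0.054,0,0.411,0,0,0],[-0.054,0,0.411,0,0,0],[-0.054,0,0.411,0,0,0],[-0.054,0,0.411,0,0,0]]]'; python3 - <<'E'
from h import *
d=[629.3,-87.3,.217];dock(d)
a=r.grab_frame("top")[...,::-1]; b=r.grab_frame("scene")[...,::-1]
A=cv2.resize(a[130:280,280:400],None,fx=3.4,fy=3.4,interpolation=cv2.INTER_CUBIC)
B=cv2.resize(b[155:275,205:300],None,fx=4.1,fy=4.1,interpolation=cv2.INTER_CUBIC)
h=min(len(A),len(B));cv2.imwrite("pics/c2.png",np.hstack([A[:h],B[:h]]))
E
```

```text
clock: 2.62
eef_pos: [451.3, -87.4, 71.8]
tcp_rot: [-3.107, -0.122, 0.224]
contact_force: [0.9, -0.1, 0.4]
opening: 0.649
grasp_force: 0.0
2.6167 dock tcp [-173.9   38.3   71.8] F [ 0.9 -0.3  0.4] open 0.649
```

View pics/c2.png

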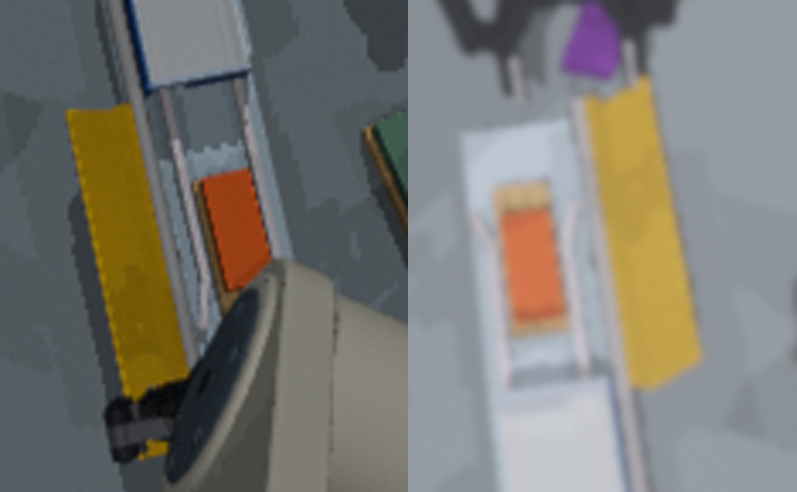

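```bash
python3 - <<'E'
from h import *
d=[629.3,-87.3,.217];dock(d);goto(d,-174,35,45);print(r.sense()["tcp_rot"],abs(r.sense()["qvel"]).max())
for y in(-2,3,73,78):
  for dz in (0,5,10): print(y,dz,proj("scene",w(d,[[-174,y,72+dz]])).round(1))
E
```

```text
2.7167 dock tcp [-173.1   37.5   72.9] F [ 0.5 -1.2  0.5] open 0.652
[-0.0218, 0.0171, 0.1373] [0.0003, -0.0008, 0.0017]
[-3.10824998 -0.12497434  0.22230785] 0.009848407684600458
-2 0 [[229.1 179.5]]
-2 5 [[229.  178.1]]
-2 10 [[228.8 176.8]]
3 0 [[231.3 179.2]]
3 5 [[231.1 177.9]]
3 10 [[230.9 176.5]]
73 0 [[260.7 175.8]]
73 5 [[260.6 174.4]]
73 10 [[260.6 173. ]]
78 0 [[262.8 175.5]]
78 5 [[262.7 174.2]]
78 10 [[262.7 172.8]]
```

```bash
python3 -m inch '[[[-0.01,0.015,0.07,0,0,0.001],[-0.022,0.017,0.137,0,0,0.002],[-0.028,0.019,0.185,0,0,0.002],[-0.033,0.02,0.232,0,0,0.002],[-0.033,0.02,0.232,0,0,0.002],[-0.033,0.02,0.232,0,0,0.002]]]'; python3 - <<'E'
from h import *
d=[629.3,-87.3,.217];dock(d);goto(d,-174,35,19);print(r.sense()["tcp_rot"],abs(r.sense()["qvel"]).max())
E
```

```text
clock: 3.22
eef_pos: [450.8, -90.8, 24.1]
tcp_rot: [-3.106, -0.122, 0.213]
contact_force: [0.4, -1.2, 2.2]
opening: 0.65
grasp_force: 1.3
3.2167 dock tcp [-175.1   35.1   24.1] F [ 0.1 -1.3  2.2] open 0.65
[0.0023, 0.0012, 0.0257] [-0.0, -0.0001, -0.0011]
[-3.10618447 -0.12234636  0.21349112] 0.009267297417159374
```

```bash
for k in 1 2 3; do python3 -m inch '[[[-0.001,0,0.006,0,0,0],[-0.0015,0,0.0125,0,0,0],[-0.0015,0,0.0125,0,0,0],[-0.0015,0,0.0125,0,0,0]]]' | grep -v open; done; python3 - <<'E'
from h import *
d=[629.3,-87.3,.217];dock(d)
b=r.grab_frame("scene")[...,::-1]
cv2.imwrite("pics/c3.png",cv2.resize(b[145:275,195:315],None,fx=4.5,fy=4.5,interpolation=cv2.INTER_CUBIC))
E
```

```text
clock: 3.55
eef_pos: [450.6, -90.7, 21.4]
tcp_rot: [-3.106, -0.122, 0.213]
contact_force: [3.2, -0.9, 2.7]
grasp_force: 1.7
clock: 3.88
eef_pos: [450.0, -90.5, 18.5]
tcp_rot: [-3.106, -0.121, 0.213]
contact_force: [2.8, -3.6, 4.1]
grasp_force: 2.2
clock: 4.22
eef_pos: [449.7, -90.3, 15.8]
tcp_rot: [-3.105, -0.121, 0.213]
contact_force: [3.1, -3.9, 5.7]
grasp_force: 2.5
4.2167 dock tcp [-176.    35.7   15.8] F [ 2.2 -4.5  5.7] open 0.652
```

View pics/c3.png

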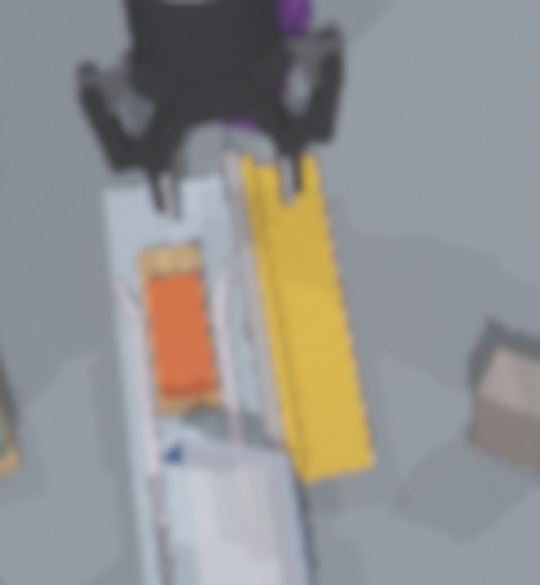

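The flap has swung open. The lane finger is at (172,215) behind the tail, the bar finger at (292,203) on the bar, and the blue plate's raised corner at about (160,470). I'll estimate the flap angle from these.

```bash
python3 - <<'E'
from h import *
d=[629.3,-87.3,.217]
px=lambda P:((proj("scene",w(d,P))-[195,145])*4.5).round(0).tolist()
def rot(t,y,z):
    dy,dz=y-40,z-28;c,s=np.cos(t),np.sin(t); return 40+dy*c+dz*s,28-dy*s+dz*c
for t in(0,.3,.4,.5,.6,.75):
    print(t,"roof",px([[0,*rot(t,-26,47)]]),"platelow",px([[0,*rot(t,-26,28)]]),"baredge",rot(t,81,50),px([[-3,*rot(t,81,50)]]))
for y in(-4,0,4):
  print(y,px([[-176,y,z] for z in (12,16,20)]))
E
```

```text
0 roof [[142.0, 473.0]] platelow [[146.0, 492.0]] baredge (np.float64(81.0), np.float64(50.0)) [[362.0, 434.0]]
0.3 roof [[156.0, 451.0]] platelow [[148.0, 471.0]] baredge (np.float64(85.67024060069932), np.float64(36.90107428764841)) [[371.0, 447.0]]
0.4 roof [[164.0, 444.0]] platelow [[152.0, 464.0]] baredge (np.float64(86.3307042849086), np.float64(32.2971898334088)) [[372.0, 451.0]]
0.5 roof [[173.0, 437.0]] platelow [[157.0, 457.0]] baredge (np.float64(86.52824688679776), np.float64(27.650369278815877)) [[372.0, 456.0]]
0.6 roof [[183.0, 430.0]] platelow [[163.0, 450.0]] baredge (np.float64(86.26089462598758), np.float64(23.00704211881647)) [[372.0, 461.0]]
0.75 roof [[200.0, 421.0]] platelow [[175.0, 440.0]] baredge (np.float64(84.99529634434), np.float64(16.14996595426736)) [[369.0, 468.0]]
-4 [[159.0, 222.0], [159.0, 218.0], [158.0, 213.0]]
0 [[166.0, 221.0], [166.0, 217.0], [165.0, 212.0]]
4 [[174.0, 220.0], [173.0, 216.0], [172.0, 211.0]]
```

```bash
python3 -m inch '[[[-0.001,0,0.007,0,0,0],[-0.001,0,0.007,0,0,0],[-0.001,0,0.007,0,0,0]]]' | grep -v open; python3 - <<'E'
from h import *
d=[629.3,-87.3,.217];dock(d);goto(d,-165,34,15);goto(d,-40,34,15);goto(d,-30,34,15)
E
```

```text
clock: 4.52
eef_pos: [449.7, -90.3, 14.5]
tcp_rot: [-3.105, -0.121, 0.213]
contact_force: [2.7, -3.2, 5.1]
grasp_force: 2.7
4.5167 dock tcp [-176.    35.8   14.5] F [ 1.9 -3.7  5.1] open 0.652
[0.0552, 0.0088, 0.0038] [-0.0002, 0.0004, -0.0012]
[0.6756, 0.0092, 0.0792] [-0.0002, 0.0004, -0.0012]
[0.7252, 0.0092, 0.0852] [-0.0002, 0.0004, -0.0012]
```

```bash
python3 -m inch '[[[0.03,0.002,0.0036,0,0,0],[0.06,0.004,0.0072,0,0,0],[0.09,0.004,0.0108,0,0,0],[0.12,0.004,0.0144,0,0,0],[0.15,0.004,0.018,0,0,0],[0.18,0.004,0.0216,0,0,0],[0.21,0.004,0.0252,0,0,0],[0.21,0.004,0.0252,0,0,0]]]' | grep -v open; python3 - <<'E'
from h import *
d=[629.3,-87.3,.217];dock(d)
b=r.grab_frame("scene")[...,::-1]
cv2.imwrite("pics/c4.png",cv2.resize(b[145:275,195:315],None,fx=4.5,fy=4.5,interpolation=cv2.INTER_CUBIC))
E
```

```text
clock: 5.18
eef_pos: [492.9, -81.7, 14.7]
tcp_rot: [-3.106, -0.122, 0.213]
contact_force: [0.6, 1.5, 3.0]
grasp_force: 1.6
5.1833 dock tcp [-132.    34.8   14.7] F [0.9 1.3 3. ] open 0.655
```

View pics/c4.png

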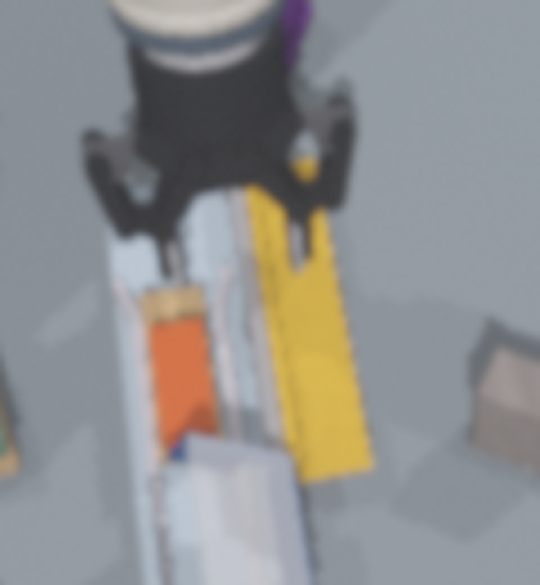

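The stone is being pushed: its tail is now at (172,290), down from 248, and the flap is still held up. I'll continue.

```bash
python3 -m inch '[[[0.03,0,0.0036,0,0,0],[0.06,0,0.0072,0,0,0],[0.09,0,0.0108,0,0,0],[0.12,0,0.0144,0,0,0],[0.15,0,0.018,0,0,0],[0.18,0,0.0216,0,0,0],[0.21,0,0.0252,0,0,0],[0.21,0,0.0252,0,0,0]]]' | grep -v open; python3 - <<'E'
from h import *
d=[629.3,-87.3,.217];dock(d);goto(d,-32,35,14.6)
b=r.grab_frame("scene")[...,::-1]
cv2.imwrite("pics/c5.png",cv2.resize(b[175:305,195:315],None,fx=4.5,fy=4.5,interpolation=cv2.INTER_CUBIC))
E
```

```text
clock: 5.9
eef_pos: [534.4, -72.6, 14.9]
tcp_rot: [-3.106, -0.123, 0.213]
contact_force: [0.5, 0.7, 3.1]
grasp_force: 1.7
5.9 dock tcp [-89.5  34.8  14.9] F [0.7 0.5 3.1] open 0.653
[0.2854, -0.0009, 0.0366] [-0.0, -0.0002, -0.0012]
```

View pics/c5.png

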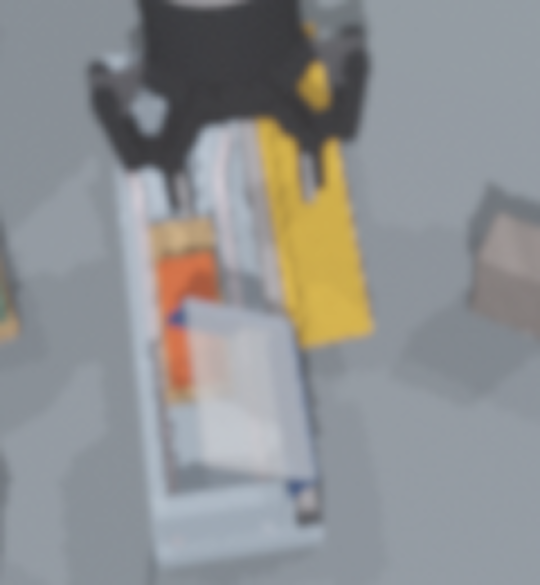

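The stone is passing under the raised plate. Its tail is at (183,230) and its front at (180,400).

```bash
python3 -m inch '[[[0.03,0,0.0036,0,0,0],[0.06,0,0.0072,0,0,0],[0.09,0,0.0108,0,0,0],[0.12,0,0.0144,0,0,0],[0.15,0,0.018,0,0,0],[0.18,0,0.0216,0,0,0],[0.21,0,0.0252,0,0,0],[0.23,0,0.028,0,0,0]]]' | grep -v open; python3 -m inch '[[[0.02,0,0.0024,0,0,0],[0.03,0,0.0036,0,0,0],[0.04,0,0.0048,0,0,0],[0.05,0,0.006,0,0,0],[0.05,0,0.006,0,0,0]]]' | grep -v open;python3 - <<'E'
from h import *
d=[629.3,-87.3,.217];dock(d)
b=r.grab_frame("scene")[...,::-1]
cv2.imwrite("pics/c6.png",cv2.resize(b[175:305,195:315],None,fx=4.5,fy=4.5,interpolation=cv2.INTER_CUBIC))
E
```

```text
clock: 6.62
eef_pos: [578.7, -62.6, 14.7]
tcp_rot: [-3.106, -0.121, 0.213]
contact_force: [-3.3, -1.2, 3.8]
grasp_force: 2.4
clock: 7.03
eef_pos: [588.0, -60.5, 14.7]
tcp_rot: [-3.106, -0.121, 0.213]
contact_force: [-2.1, 0.7, 4.0]
grasp_force: 1.9
7.0333 dock tcp [-34.6  35.   14.7] F [-1.9  1.2  4. ] open 0.653
```

View pics/c6.png

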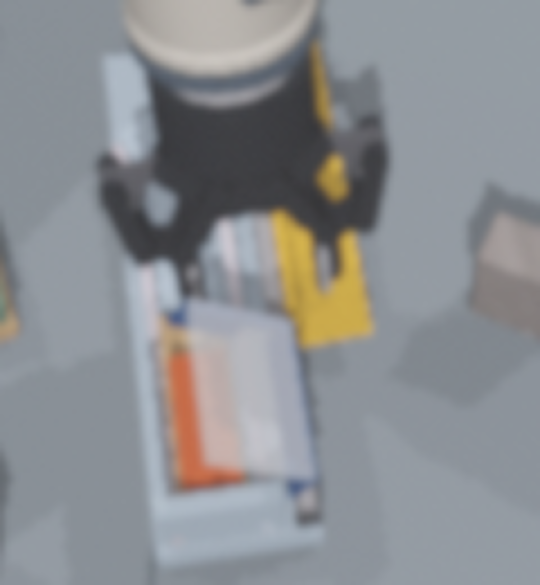

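The stone is almost home, with its front at about (180,488). I'll inch forward until the stop pushes back.

```bash
for k in 1 2 3; do python3 -m inch '[[[0.005,0,0.0006,0,0,0],[0.01,0,0.0012,0,0,0],[0.01,0,0.0012,0,0,0]]]' | egrep 'eef|contact'; done
```

```text
eef_pos: [589.6, -60.1, 14.7]
contact_force: [-3.4, -0.7, 4.2]
eef_pos: [591.7, -59.7, 14.7]
contact_force: [-2.9, -0.6, 3.5]
eef_pos: [593.8, -59.2, 14.7]
contact_force: [-2.9, -0.7, 3.8]
```

```bash
for k in 1 2 3; do python3 -m inch '[[[0.005,0,0.0006,0,0,0],[0.01,0,0.0012,0,0,0],[0.01,0,0.0012,0,0,0]]]' | egrep 'eef|contact'; done; python3 -c "
from h import *
dock([629.3,-87.3,.217])"
```

```text
eef_pos: [594.9, -58.9, 14.6]
contact_force: [-6.3, -1.7, 6.1]
eef_pos: [595.2, -58.8, 14.3]
contact_force: [-12.6, -5.2, 13.3]
eef_pos: [595.4, -58.6, 13.9]
contact_force: [-17.3, -9.5, 14.3]
8.5833 dock tcp [-27.   35.3  13.9] F [-18.9  -5.6  14.3] open 0.655
```

The end stop pushes back at 19 N, so the stone is home. I'll back off 10 mm with the flap still held, then lift.

```bash
python3 -m inch '[[[-0.02,0,-0.0024,0,0,0],[-0.05,0,-0.006,0,0,0],[-0.07,0,-0.0084,0,0,0],[-0.07,0,-0.0084,0,0,0],[-0.07,0,-0.05,0,0,0],[-0.07,0,-0.1,0,0,0],[-0.07,0,-0.15,0,0,0],[-0.07,0,-0.2,0,0,0]]]' | egrep 'eef|contact'; python3 -m inch '[[[0,0,-0.1,0,0,0],[0,0,-0.2,0,0,0],[-0.15,0,-0.35,0,0,0],[-0.3,0,-0.5,0,0,0],[-0.5,0,-0.6,0,0,0],[-0.7,0,-0.6,0,0,0],[-0.7,0,-0.6,0,0,0],[-0.7,0,-0.6,0,0,0]]]' ; python3 - <<'E'
from h import *
a=r.grab_frame("top")[...,::-1]; b=r.grab_frame("scene")[...,::-1]
A=cv2.resize(a[90:270,280:400],None,fx=3.2,fy=3.2,interpolation=cv2.INTER_CUBIC)
B=cv2.resize(b[175:305,205:300],None,fx=4.2,fy=4.2,interpolation=cv2.INTER_CUBIC)
h=min(len(A),len(B));cv2.imwrite("pics/c7.png",np.hstack([A[:h],B[:h]]))
E
```

```text
eef_pos: [581.0, -63.3, 53.6]
contact_force: [0.2, 0.3, 0.3]
clock: 9.92
eef_pos: [430.0, -100.2, 155.6]
tcp_rot: [-3.106, -0.121, 0.212]
contact_force: [0.8, 0.0, -0.1]
opening: 0.652
grasp_force: 0.0
```

View pics/c7.png

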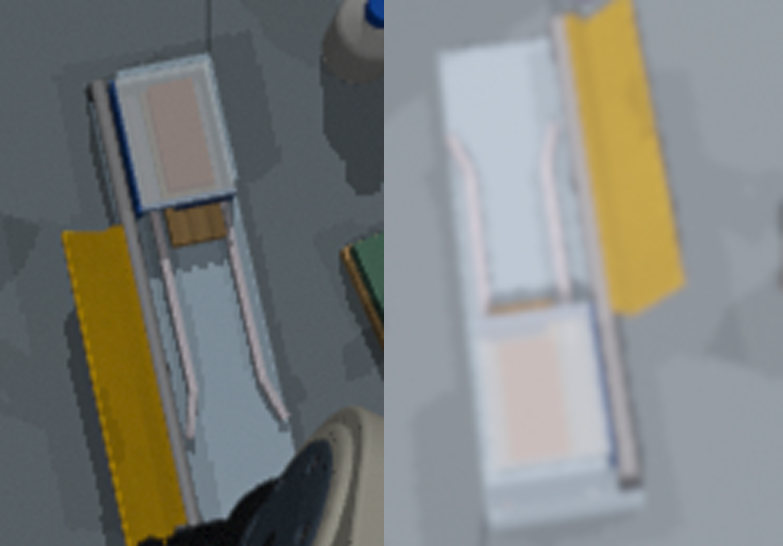

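The flap is shut with its plate edge at (190,205). The stone is seen through the clear roof at (180,135), the tail sticks out at (195,225), and the gripper is clear. I'll hand the job in.

```bash
python3 -m inch '[[[0,0,0,0,0,0],[0,0,0,0,0,0],[0,0,0,0,0,0],[0,0,0,0,0,0]]]' | egrep 'clock|contact'; python3 -c "
from rig import r
print(r.sign_off())"
```

```text
clock: 10.35
contact_force: [0.5, 0.3, -0.1]
the job is handed in; nothing more can be done
None
```

The orange whetstone is home against the end stop with the flap shut behind it, nothing else was touched, and I handed the job in at 10.4 s; the sign-off returned no verdict.

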